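Wedge the swing guard shut

TASK

Swing the small guard panel shut against its stop, then take the steel wedge and, from the front, drive its thin end under the free half of the panel's bottom rail until it jams and holds the panel shut by itself. Drive it firmly, but not so hard that the worn hinge is strained, let go, and leave everything else where it is.

Things in the scene. Friction and masses are not known exactly. Their poses are not given: they have to be found in the camera images.
- guard: fixed steel stand of the swing guard, 150 mm high. Origin on the table under the middle of the shut panel; -x is its front, +y points to the panel's free end. Upright hinge axis at x 0, y -88 mm; panel from 14 to 169 mm off it. Stop post at x 22, y 80 mm behind the free end, its foot y 65 to 95 mm; a cross bar joins the posts behind the panel, 132 mm up. Table clear below and before the panel
- guard_panel (a joint): swing of the panel: 0 = shut on the stop (along the stand's y), grows as the free end comes out to the front (positive turn about z, to 1.3 rad); stays where left. Sheet metal in a 12 mm tube frame, 0.8 kg, top 119 to 130 mm high. The gap between bottom rail (12 mm square) and table is 7 to 16 mm, different each time. The rail hardly yields upward; over 30 N on it strains the hinge
- wedge: dark steel wedge, 132x26 mm, 0.5 kg. Origin on its flat underside below the middle of the grip block, +x to the thin end. Grip block x -22 to 22 mm, 26 mm wide, 40 mm high, upright sides and rear face; then 21 mm high to x 38 mm, then an even slope (1 mm in 4) down to 3 mm at the tip, x 110 mm. Holds by friction, flat on the table; a push of about 20 N (18 to 23) along it seats it well
- wedge_tip (a point): middle of the wedge's thin end, level with its underside. A bench grinder up to 260 mm high stands between the wedge and the guard
- dressing_stick: grey abrasive stick, 22x130x22 mm, lying along its y; bystander
- spanner_19: flat steel spanner, 40x190x8 mm, lying along its y; bystander
- hex_key: small L-shaped steel key, 34x94x8 mm, lying flat; bystander
- paste_tin: flat round tin, diameter 60, height 24 mm; bystander
- oil_bottle: small upright bottle, diameter 37, height 113 mm; bystander
- tape_black: roll of tape, 58x56x19 mm, lying flat behind the guard; bystander
- bush_1: plain steel bush, diameter 27, height 30 mm, standing behind the guard; bystander

How it is judged:
By the outcome, as a careful person would: the job done as asked, in the order asked, and still so for the second after the job is handed in, with the robot touching nothing.
It also fails if it takes over 72 s, if anything falls off the work surface, if the arm or the gripper's body presses on something with over 40 N, if the wrist force passes 120 N, or if a joint passes its speed limit or range.

ROBOT

A 6-joint arm with a two-finger parallel gripper is mounted at the origin on a cart in front of the work surface, level with it; the furniture and walls round the work are solid. World frame = base frame: x ahead of the robot, y to its left, z up, the work surface at z = 0. Lengths are in m, angles in rad, forces in N, time in s.
With the tool pointing down it reaches from about 0.25 to 0.8 m from the base axis. Payload 8.5 kg.
Tool frame: the origin (TCP) lies between the finger pads; the fingertips stand 22 mm ahead of it and the grasp point (between the pads) lies 3 mm ahead of it; z points along the fingers, y is the direction in which the jaws open and shut (so a half turn about z gives the same grasp; the last joint's range is limited). The gripper opens to 85 mm and grips with 20 to 120 N. Pads are 22 mm wide; open, the fingers measure 114 mm over their backs; the gripper's body (76 mm by 85 mm) begins 54 mm behind the grasp point. The pads swing forward as they close: fully open they stand 13 mm farther back than shut.
Start: joints at [-1.341, 0.238, -0.013, 1.319, 0, 1.571], TCP at [0.12, -0.511, 0.253] pointing down, gripper open.
Joint ranges: [-2.66, 2.66], [-1.03, 1.9], [-1.14, 1.46], [-1.82, 2.27], [-1.45, 1.34], [-3.14, 3.14]. Speed limits (rad/s): [2.22, 2.22, 2.79, 3.14, 3.14, 3.14].

INTERFACE

Orientations are given as a 3x3 rotation matrix whose columns are the frame's x, y, z axes.
In Python, from workcell import * gives the robot as it stands.
- The arm moves only by the tool servo_tool, never from a script. Its argument "motion" is a list of rows, each an object of numbers: "tx", "ty", "tz": the shift along the world's x, y, z in mm; "twist": the turn about the world's z in degrees. A call has 1 to 10 rows; each row shifts and turns the pose as measured when the row begins; what a row does not reach is not made up. A row lasts 1/8 s, in which the tool goes at most 62.5 mm and 10.7 degrees, less where a joint would pass 70% of its speed; a pose out of reach is approached as far as the arm can. A call with a gripper value outside its range is refused whole. "fingers" is the finger opening in mm, from 0 to 85.4, set as the call begins (left out, the last holds). The fingers move at their own pace and stop on an object; "force" is the grip in N (left out, the last holds). Time passes only in rows, so rows that do not move let the fingers close. It gives the time, the measured TCP pose, the force and the opening at its end, in the units of the state.
- observe(): the state, without advancing time (a new reading comes with each control period).
- get_image(name): name is "side" or "top" or "wrist"; returns a dict with "pixels" (480x640x3 uint8, red, green, blue), "intrinsics" (3x3 intrinsics, pixels), "k1" (the pictures are not rectified: a ray, as slopes to the right and down, at radius r is drawn at 1 + k1 r^2 times it, then the intrinsics apply), "R" (3x3) and "t" (3): a world point X has camera coordinates R X + t. Camera axes: x right, y down, z forward; pixel columns grow to the right and rows downward; lengths in m; the calibration is good to about 2 mm. A picture is of the moment at which its call begins. There is no depth.
- hand_in(): hands the job in, once; it reports no verdict.
The state is a dict: "t": time; "qpos": joint angles; "dq": joint speeds; "joint_efforts": joint torques, N m; "ee_pos": TCP position; "orientation": TCP orientation; "force": force on the tool from outside, world axes, zero at the start; "torque": the same for the moment, N m; "width": finger opening in m.
Only numpy, scipy, OpenCV 4.12 (cv2) and the standard library are available. Lean on these libraries where they do the work, as an engineer would, in place of code of your own. Each camera call takes 0.05 s, during which the arm holds its last target. There are 200 camera calls.

## Working session

There is one attempt and no reset: what is moved stays moved. The work goes in short steps, Python scripts to look and compute and a tool call to move; the robot and the scene stay as the last step left them, time stands still between calls to the robot, and variables do not carry over. Pictures are saved under pics/ and viewed, about 8 in all and at most 12, crops included, and the job is handed in when it is done.

Besides the shell and the picture viewer there is one more tool, called after ">>>" in YAML: its name, and indented under it one key for each argument. servo_tool: Moves the arm, as the interface text tells. Its arguments: {"type":"object","properties":{"motion":{"type":"array"},"fingers":{"type":"number"},"force":{"type":"number"}},"required":["motion"]}

```bash
mkdir -p pics; cat > h.py <<'E'
from workcell import *
import numpy as np, cv2
def D(c): return np.array([c['k1'],0,0,0,0.])
def grab(name,tag):
    c=get_image(name); cv2.imwrite(f'pics/{tag}.png',c['pixels'][:,:,::-1]); np.savez(f'pics/{tag}.npz',K=c['intrinsics'],k1=c['k1'],R=c['R'],t=c['t'],p=c['pixels']); return c
def load(tag):
    z=np.load(f'pics/{tag}.npz'); return dict(intrinsics=z['K'],k1=float(z['k1']),R=z['R'],t=z['t'],pixels=z['p'])
def px2w(c,uv,z):
    # forward model pixel = K*(ray*(1+k1 r^2)) = OpenCV radial k1
    n=cv2.undistortPoints(np.array(uv,float).reshape(-1,1,2),np.array(c['intrinsics'],float),D(c)).reshape(-1,2)
    R=np.array(c['R']);t=np.array(c['t']);C=-R.T@t
    d=np.c_[n,np.ones(len(n))]@R
    z=np.broadcast_to(z,len(n)); s=(z-C[2])/d[:,2]
    return C+d*s[:,None]
def w2px(c,X):
    r,_=cv2.Rodrigues(np.array(c['R'],float))
    return cv2.projectPoints(np.array(X,float).reshape(-1,1,3),r,np.array(c['t'],float),np.array(c['intrinsics'],float),D(c))[0].reshape(-1,2)
def crop(tag,x0,y0,x1,y1,s,out,pts=None):
    p=load(tag)['pixels'][y0:y1,x0:x1,::-1]
    cv2.imwrite(f'pics/{out}.png',cv2.resize(p,None,fx=s,fy=s,interpolation=cv2.INTER_CUBIC))
E
python3 - <<'E'
from h import *
np.set_printoptions(precision=3,suppress=True)
for n in ['top','side']:
    c=grab(n,n+'0'); print(n,-np.array(c['R']).T@c['t'],c['intrinsics'],c['k1']); print(c['R'])
o=observe(); print(o)
E
```

```text
top [0.319 0.011 1.641] [[525.      0.    330.268]
 [  0.    525.    245.966]
 [  0.      0.      1.   ]] 0.018718386376783257
[[-0.02  -1.    -0.002]
 [-0.992  0.02  -0.125]
 [ 0.125 -0.001 -0.992]]
side [-0.502  0.229  0.977] [[609.014   0.    317.631]
 [  0.    609.014 240.77 ]
 [  0.      0.      1.   ]] 0.061183059196395065
[[-0.229 -0.973  0.001]
 [-0.656  0.154 -0.739]
 [ 0.719 -0.17  -0.674]]
{'t': 0.1, 'qpos': array([-1.341,  0.239, -0.014,  1.319,  0.   ,  1.571]), 'dq': array([ 0.   , -0.001,  0.003, -0.001,  0.001, -0.   ]), 'joint_efforts': array([  0.   , -53.972,  34.7  ,   0.013,   0.   ,   0.   ]), 'ee_pos': array([ 0.12 , -0.511,  0.253]), 'orientation': array([[ 0.974,  0.228, -0.   ],
       [ 0.228, -0.974,  0.001],
       [ 0.   , -0.001, -1.   ]]), 'force': array([ 0.3  , -0.856, -0.064]), 'torque': array([ 0.002,  0.019, -0.019]), 'width': 0.08548729414334746}
```

View pics/top0.png

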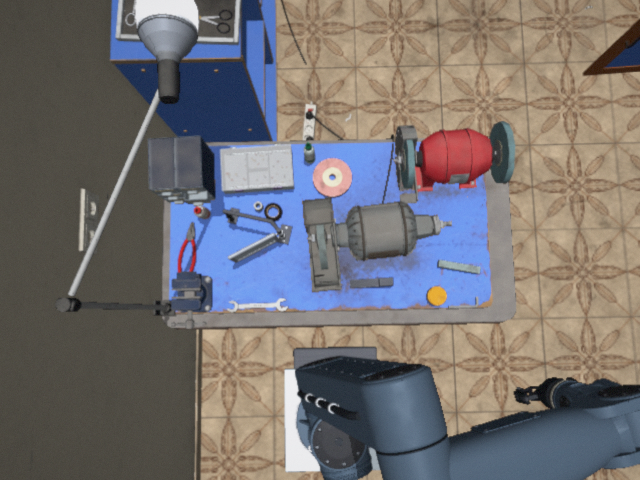

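View pics/side0.png

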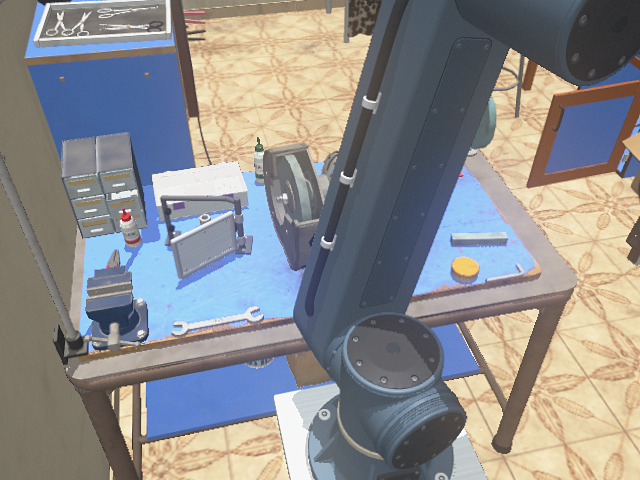

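Top view: wedge near (371,283), guard and open panel near (260,230), grinder at (350,240). Next I'll enlarge both regions.

```bash
python3 - <<'E'
from h import *
a=load('top0')['pixels'][190:320,160:420,::-1]; cv2.imwrite('pics/topc.png',cv2.resize(a,None,fx=3,fy=3,interpolation=cv2.INTER_CUBIC))
crop('side0',100,170,280,305,4.4,'sidec')
c=load('top0')
for uv in [(352,283),(392,283),(229,261),(285,240),(340,290),(312,290),(415,255),(172,310),(490,300),(170,200)]: print(uv,px2w(c,[uv],0)[0].round(3))
E
```

```text
(352, 283) [ 0.407 -0.055  0.   ]
(392, 283) [ 0.405 -0.18   0.   ]
(229, 261) [0.484 0.329 0.   ]
(285, 240) [0.547 0.153 0.   ]
(340, 290) [ 0.386 -0.017  0.   ]
(312, 290) [0.388 0.07  0.   ]
(415, 255) [ 0.491 -0.255  0.   ]
(172, 310) [0.335 0.505 0.   ]
(490, 300) [ 0.346 -0.482  0.   ]
(170, 200) [0.683 0.517 0.   ]
```

View pics/topc.png

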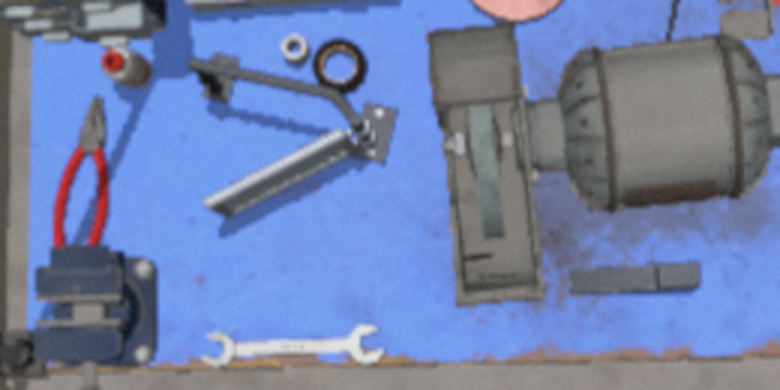

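View pics/sidec.png

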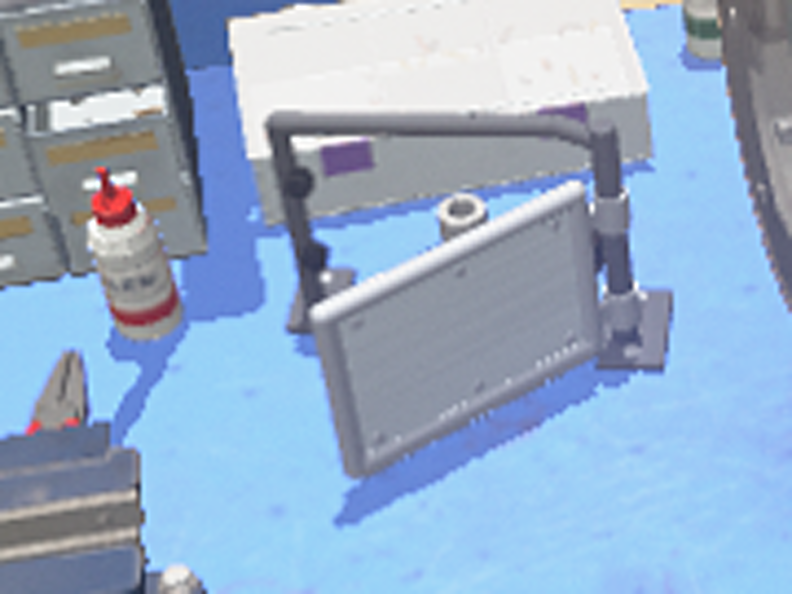

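Side crop shows hinge post top (601,128), stop post top (275,122), and the panel's free corners at top (318,310) and bottom (355,472). The wedge's block end is on the right (−y) and its thin end points to +y. Now I'll fit the guard.

```bash
cat > fit.py <<'E'
from h import *
from scipy.optimize import least_squares
T=load('top0');S=load('side0')
tp=lambda u,v:(u/3+160,v/3+190); sp=lambda u,v:(u/4.4+100,v/4.4+170)
def pan(r,off,z,p):
    q=p[3]; # local: along panel from hinge; q turns +z: dir=(-sin q,cos q)
    return (-np.sin(q)*r+off*np.cos(q),-.088+np.cos(q)*r+off*np.sin(q),z)
def model(p):
    top,g=p[4],p[5]
    return [(T,(0,-.088,.15),tp(361,128)),(S,(0,-.088,.15),sp(603,126)),(S,(.022,.08,.138),sp(277,121)),(T,(.022,.08,.138),tp(196,63)),
    (T,pan(.169,0,top,p),tp(209,203)),(S,pan(.169,-.002,top,p),sp(314,312)),(S,pan(.169,-.006,g,p),sp(352,474)),
    (S,pan(.014,-.002,top,p),sp(580,184)),(S,pan(.014,-.006,g,p),sp(598,347))]
def world(p,X):
    c,s=np.cos(p[2]),np.sin(p[2]); return np.array([p[0]+c*X[0]-s*X[1],p[1]+s*X[0]+c*X[1],X[2]])
def res(p): return np.concatenate([w2px(c,[world(p,X)])[0]-uv for c,X,uv in model(p)])
if __name__=='__main__':
    f=least_squares(res,[.6,.25,.2,.5,.125,.011],loss='soft_l1')
    np.set_printoptions(precision=4,suppress=True); p=f.x
    print(p,np.rad2deg(p[2:4])); print(res(p).reshape(-1,2).round(1)); np.save('g.npy',p)
    for n,u,z in [('bush',(293,47),.03),('tape',(340,65),.019),('tape edge',(325,85),.01)]:
        w=px2w(T,[tp(*u)],z)[0]; d=w[:2]-p[:2];c,s=np.cos(p[2]),np.sin(p[2]); print(n,w,'local',c*d[0]+s*d[1],-s*d[0]+c*d[1])
    print('blk rear',px2w(T,[tp(699,262),tp(700,287)],.04),'seam',px2w(T,[tp(657,264),tp(660,290)],.04),'tip',px2w(T,[tp(571,270),tp(572,293)],.003))
    print('motor',px2w(T,[tp(620,208)],[.1]),px2w(T,[tp(620,208)],[.2]),'grinder base',px2w(T,[tp(458,302),tp(541,297)],.03))
E
python3 fit.py
```

```text
[ 0.5739  0.2435 -0.2403  0.6832  0.1223  0.0153] [-13.7688  39.1427]
[[-1.8 -1.9]
 [ 0.8  0.1]
 [ 0.3 -1.3]
 [-0.9  0.7]
 [-2.5  0.3]
 [-0.6  0.4]
 [-0.4  0.6]
 [ 2.3 -0.2]
 [ 3.4 -0.7]]
bush [0.6525 0.2343 0.03  ] local 0.0785402223166152 0.009835786626486938
tape [0.6347 0.1868 0.019 ] local 0.07249024923057118 -0.04060921291495456
tape edge [0.6154 0.2037 0.01  ] local 0.049757250753507135 -0.028808897679136483
blk rear [[ 0.4196 -0.1789  0.04  ]
 [ 0.3943 -0.179   0.04  ]] seam [[ 0.4184 -0.1362  0.04  ]
 [ 0.392  -0.1384  0.04  ]] tip [[ 0.4163 -0.0501  0.003 ]
 [ 0.3925 -0.0505  0.003 ]]
motor [[ 0.4704 -0.0961  0.1   ]] [[ 0.4606 -0.0891  0.2   ]] grinder base [[ 0.3845  0.067   0.03  ]
 [ 0.3878 -0.0178  0.03  ]]
```

>>> servo_tool:
  motion:
    - {"tx": 0,"ty": 0,"tz": 55,"twist": 10}
    - {"tx": 40,"ty": 30,"tz": 50,"twist": 10}
    - {"tx": 45,"ty": 40,"tz": 0,"twist": 10}
    - {"tx": 45,"ty": 45,"tz": 0,"twist": 10}
    - {"tx": 45,"ty": 45,"tz": 0,"twist": 10}
    - {"tx": 20,"ty": 55,"tz": 0,"twist": 10}
    - {"tx": 10,"ty": 55,"tz": 0,"twist": 10}
    - {"tx": 0,"ty": 55,"tz": 0,"twist": 10}
    - {"tx": 0,"ty": 55,"tz": 0,"twist": 10}
    - {"tx": 0,"ty": 55,"tz": 0,"twist": 10}
  fingers: 0

```text
t: 1.35
ee_pos: [0.3213, -0.07, 0.351]
orientation: [[-0.438, 0.899, -0.008], [0.899, 0.438, -0.002], [0.002, -0.008, -1.0]]
force: [1.1, -0.2, 0.8]
width: 0.0004
```

```bash
python3 -c "
from h import *
o=observe();print(o['qpos'].round(2),o['ee_pos'].round(3),o['orientation'].round(2))"
```

```text
[-0.21 -0.11 -0.15  1.54 -0.    0.91] [ 0.321 -0.07   0.351] [[-0.44  0.9  -0.01]
 [ 0.9   0.44 -0.  ]
 [ 0.   -0.01 -1.  ]]
```

>>> servo_tool:
  motion:
    - {"tx": 0,"ty": 55,"tz": 0,"twist": 10}
    - {"tx": 10,"ty": 55,"tz": 0,"twist": 10}
    - {"tx": 20,"ty": 50,"tz": 0,"twist": 10}
    - {"tx": 30,"ty": 50,"tz": 0,"twist": 10}
    - {"tx": 30,"ty": 50,"tz": 0,"twist": 10}
    - {"tx": 0}

```text
invalid input
```

```bash
python3 - <<'E'
from h import *
c=grab('wrist','w1');o=observe();print(o['ee_pos'],-np.array(c['R']).T@c['t'],c['intrinsics'],np.array(c['R']).round(2));grab('top','top1')
E
```

```text
[ 0.32062036 -0.06467743  0.3511711 ] [0.28510802 0.00574249 0.47191365] [[390.07065896   0.         315.34261124]
 [  0.         390.07065896 239.83748812]
 [  0.           0.           1.        ]] [[ 0.9   0.44 -0.01]
 [ 0.42 -0.85  0.32]
 [ 0.14 -0.29 -0.95]]
```

View pics/w1.png

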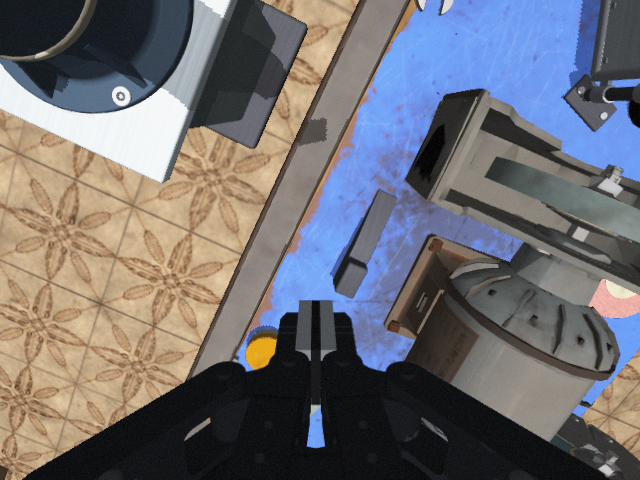

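The wrist view shows the wedge: tip near (384,192), block rear near (345,295). The move was refused, probably because a row left out some keys, so I'll resend it complete.

>>> servo_tool:
  motion:
    - {"tx": 0,"ty": 55,"tz": 0,"twist": 10}
    - {"tx": 10,"ty": 55,"tz": 0,"twist": 10}
    - {"tx": 20,"ty": 50,"tz": 0,"twist": 10}
    - {"tx": 30,"ty": 50,"tz": 0,"twist": 10}
    - {"tx": 30,"ty": 50,"tz": 0,"twist": 10}
    - {"tx": 0,"ty": 0,"tz": 0,"twist": 0}

```text
t: 2.2
ee_pos: [0.4139, 0.1982, 0.3499]
orientation: [[-0.976, 0.219, -0.003], [0.219, 0.976, -0.007], [0.001, -0.008, -1.0]]
force: [-0.3, -1.3, 0.1]
width: -0.0
```

```bash
python3 - <<'E'
from h import *
c=grab('wrist','w2');o=observe();print(o['ee_pos'],o['orientation'].round(3));grab('top','top1')
c=load('w1'); print(px2w(c,[(375,190),(396,194)],.003),px2w(c,[(342,257),(366,262)],.04),px2w(c,[(334,291),(352,298)],.0))
E
```

```text
[0.41296447 0.19682074 0.35031145] [[-0.975  0.222 -0.003]
 [ 0.222  0.975 -0.008]
 [ 0.001 -0.008 -1.   ]]
[[ 0.38987184 -0.05040806  0.003     ]
 [ 0.41535746 -0.04336332  0.003     ]] [[ 0.38535583 -0.1340788   0.04      ]
 [ 0.41403258 -0.12713388  0.04      ]] [[ 4.07503361e-01 -1.95238761e-01  0.00000000e+00]
 [ 4.34063148e-01 -1.93867991e-01  5.55111512e-17]]
```

View pics/w2.png

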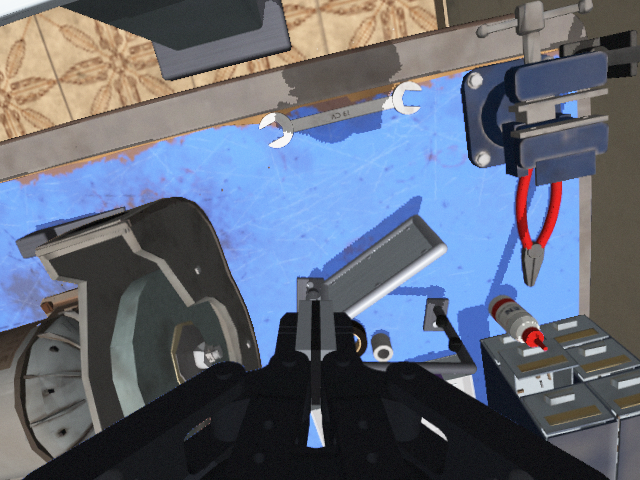

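The wrist view shows the panel's free end: bottom corner (416,216), top corner (446,250), stop foot (437,314). I'll add these to the fit.

```bash
cat > fit2.py <<'E'
import fit; from fit import *
W=load('w2'); old=fit.model
def model(p):
    m=old(p); 
    return m+[(W,pan(.169,-.006,p[5],p),(416,216)),(W,pan(.169,.004,p[4],p),(447,251)),(W,(.022,.08,.003),(437,314)),(W,pan(.169,-.006,p[4],p),(438,242))]
fit.model=model
def res(p): return np.concatenate([(w2px(c,[world(p,X)])[0]-uv)/(1 if c is not T else 1) for c,X,uv in model(p)])
f=least_squares(res,np.load('g.npy'),loss='soft_l1'); p=f.x
np.set_printoptions(precision=4,suppress=True); print(p,np.rad2deg(p[2:4])); print(res(p).reshape(-1,2).round(1)); np.save('g2.npy',p)
print('hinge',world(p,(0,-.088,0)),'pt r140',world(p,pan(.14,0,.1,p)),'shut r140',world(p,(0,.052,0)))
q=p[2]+p[3];print('normal front',-np.cos(q),-np.sin(q))
E
python3 fit2.py
```

```text
[ 0.5812  0.2436 -0.2389  0.6988  0.1156  0.0117] [-13.6893  40.0409]
[[-1.8 -4.4]
 [ 0.3 -1.9]
 [ 0.1 -3.2]
 [-0.9 -1.8]
 [-1.7 -1.1]
 [ 0.4  1.1]
 [ 0.2  0.1]
 [ 2.2  0.1]
 [ 3.1 -1.6]
 [ 0.1 -1.6]
 [-0.1 -0.7]
 [-1.9 -4.3]
 [ 3.4  0.8]]
hinge [0.5604 0.1581 0.    ] pt r140 [0.4983 0.2836 0.1   ] shut r140 [0.5935 0.2941 0.    ]
normal front -0.8960872953660036 -0.44387786505258464
```

>>> servo_tool:
  motion:
    - {"tx": 15,"ty": 25,"tz": 0,"twist": 0}
    - {"tx": 15,"ty": 30,"tz": -40,"twist": 0}
    - {"tx": 5,"ty": 12,"tz": -55,"twist": 0}
    - {"tx": 0,"ty": 0,"tz": -55,"twist": 0}
    - {"tx": 0,"ty": 0,"tz": -50,"twist": 0}
    - {"tx": 0,"ty": 0,"tz": -35,"twist": 0}
    - {"tx": 0,"ty": 0,"tz": 0,"twist": 0}

```text
t: 3.18
ee_pos: [0.4472, 0.2532, 0.1136]
orientation: [[-0.969, 0.246, 0.003], [0.246, 0.969, -0.006], [-0.004, -0.006, -1.0]]
force: [-0.1, 0.1, 1.5]
width: -0.0002
```

>>> servo_tool:
  motion:
    - {"tx": 10,"ty": 8,"tz": 0,"twist": 0}
    - {"tx": 10,"ty": 8,"tz": 0,"twist": 0}
    - {"tx": 10,"ty": 6,"tz": 0,"twist": 0}
    - {"tx": 10,"ty": 5,"tz": 0,"twist": 0}
    - {"tx": 10,"ty": 4,"tz": 0,"twist": 0}
    - {"tx": 10,"ty": 4,"tz": 0,"twist": 0}
    - {"tx": 10,"ty": 3,"tz": 0,"twist": 0}
    - {"tx": 10,"ty": 3,"tz": 0,"twist": 0}
    - {"tx": 10,"ty": 2,"tz": 0,"twist": 0}
    - {"tx": 10,"ty": 0,"tz": 0,"twist": 0}

```text
t: 4.42
ee_pos: [0.5566, 0.2994, 0.1189]
orientation: [[-0.969, 0.248, 0.009], [0.248, 0.969, -0.003], [-0.009, -0.001, -1.0]]
force: [-1.1, -0.3, 0.3]
width: -0.0002
```

>>> servo_tool:
  motion:
    - {"tx": 4,"ty": -1,"tz": -2,"twist": 0}
    - {"tx": 4,"ty": -1,"tz": 0,"twist": 0}
    - {"tx": 4,"ty": -1,"tz": 0,"twist": 0}
    - {"tx": 3,"ty": -1,"tz": 0,"twist": 0}

```text
t: 4.92
ee_pos: [0.573, 0.2953, 0.1168]
orientation: [[-0.969, 0.249, 0.009], [0.249, 0.969, -0.003], [-0.009, -0.0, -1.0]]
force: [-0.5, -0.3, -0.1]
width: 0.0002
```

>>> servo_tool:
  motion:
    - {"tx": 3,"ty": -1,"tz": 0,"twist": 0}
    - {"tx": 3,"ty": -1,"tz": 0,"twist": 0}

```text
t: 5.18
ee_pos: [0.574, 0.2949, 0.1167]
orientation: [[-0.969, 0.246, -0.001], [0.246, 0.969, 0.001], [0.001, 0.001, -1.0]]
force: [-16.7, 8.0, 7.9]
width: 0.0001
```

>>> servo_tool:
  motion:
    - {"tx": 2,"ty": -0.5,"tz": 0,"twist": 0}
    - {"tx": 2,"ty": -0.5,"tz": 0,"twist": 0}

```text
t: 5.42
ee_pos: [0.5738, 0.295, 0.1169]
orientation: [[-0.97, 0.243, -0.009], [0.243, 0.97, 0.003], [0.009, 0.001, -1.0]]
force: [-8.9, 2.9, 3.6]
width: 0.0002
```

>>> servo_tool:
  motion:
    - {"tx": -20,"ty": 5,"tz": 0,"twist": 0}
    - {"tx": -40,"ty": 5,"tz": 0,"twist": 0}
    - {"tx": -20,"ty": -10,"tz": 50,"twist": 0}
    - {"tx": -20,"ty": -10,"tz": 55,"twist": 0}
    - {"tx": -10,"ty": -10,"tz": 55,"twist": 0}
    - {"tx": -10,"ty": -10,"tz": 55,"twist": 10}
    - {"tx": -25,"ty": -40,"tz": 20,"twist": 10}
    - {"tx": -25,"ty": -50,"tz": 0,"twist": 10}
    - {"tx": -20,"ty": -50,"tz": 0,"twist": 10}
    - {"tx": 0,"ty": -50,"tz": 0,"twist": 10}
  fingers: 55

```text
t: 6.68
ee_pos: [0.3769, 0.0756, 0.3597]
orientation: [[-0.803, -0.596, 0.001], [-0.596, 0.803, -0.005], [0.002, -0.005, -1.0]]
force: [0.6, 0.9, 0.7]
width: 0.0546
```

>>> servo_tool:
  motion:
    - {"tx": 0,"ty": -55,"tz": 0,"twist": 10}
    - {"tx": 0,"ty": -55,"tz": 0,"twist": 10}
    - {"tx": 0,"ty": -40,"tz": 0,"twist": 10}
    - {"tx": 0,"ty": -40,"tz": 0,"twist": 10}
    - {"tx": 0,"ty": 0,"tz": 0,"twist": 10}
    - {"tx": 0,"ty": 0,"tz": 0,"twist": 0}

```text
t: 7.42
ee_pos: [0.3765, -0.101, 0.3616]
orientation: [[-0.114, -0.993, 0.01], [-0.994, 0.114, -0.003], [0.002, -0.01, -1.0]]
force: [1.2, -0.7, 0.3]
width: 0.0553
```

```bash
python3 - <<'E'
from h import *
c=grab('wrist','w3');o=observe();print(o['ee_pos'],o['orientation'].round(3),o['width'],np.degrees(np.arctan2(o['orientation'][1,0],o['orientation'][0,0])))
s=grab('side','side1')
a=c['pixels'][:,:,::-1]; b=cv2.resize(s['pixels'][170:305,100:280,::-1],(400,300),interpolation=cv2.INTER_CUBIC)
cv2.imwrite('pics/w3c.png',np.vstack([cv2.resize(a[60:360,120:520],(800,600))[:300+0] if 0 else a[60:360,120:520],b]))
E
```

```text
[ 0.37656462 -0.10083733  0.36160959] [[-0.115 -0.993  0.01 ]
 [-0.993  0.115 -0.003]
 [ 0.002 -0.01  -1.   ]] 0.05509767326279572 -96.62326652740673
```

View pics/w3c.png

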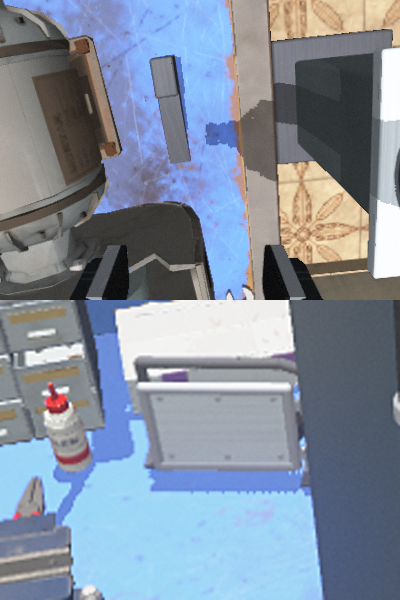

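Panel is shut against the stop in the side view. In the wrist view the wedge corners are rear (149,57)/(174,54), seam (154,97)/(179,93), tip (169,162)/(190,160) in the crop.

```bash
python3 - <<'E'
from h import *
np.set_printoptions(precision=4,suppress=True)
c=load('w3'); P=np.array([(149,57),(174,54),(154,97),(179,93),(169,162),(190,160)])+[120,60]
w=px2w(c,P,[.04,.04,.04,.04,.003,.003]); print(w)
m=(w[0::2]+w[1::2])/2; d=(m[2]-m[0])[:2]; print(m,np.linalg.norm(d),np.degrees(np.arctan2(d[1],d[0])), 'origin',m[0][:2]+d/np.linalg.norm(d)*.022)
print('bracket',px2w(c,[(239,215)],.05),px2w(c,[(239,215)],.15))
S=load('side1'); from fit import world
p=np.load('g2.npy')
for X in [(-.006,.081,.0117),(-.006,.081,.1156),(-.006,-.074,.0117),(0,-.074,.1156)]: print(X,((w2px(S,[world(p,X)])[0]-[100,170])*2.222+[0,300]).round(0))
E
```

```text
[[ 0.4217 -0.1802  0.04  ]
 [ 0.3941 -0.1802  0.04  ]
 [ 0.4224 -0.1368  0.04  ]
 [ 0.394  -0.138   0.04  ]
 [ 0.42   -0.0491  0.003 ]
 [ 0.393  -0.0488  0.003 ]]
[[ 0.4079 -0.1802  0.04  ]
 [ 0.4082 -0.1374  0.04  ]
 [ 0.4065 -0.0489  0.003 ]] 0.13126536223096283 90.6187733905104 origin [ 0.4077 -0.1582]
bracket [[ 0.4709 -0.077   0.05  ]] [[ 0.4466 -0.1018  0.15  ]]
(-0.006, 0.081, 0.0117) [155. 466.]
(-0.006, 0.081, 0.1156) [137. 389.]
(-0.006, -0.074, 0.0117) [303. 467.]
(0, -0.074, 0.1156) [294. 386.]
```

>>> servo_tool:
  motion:
    - {"tx": 15,"ty": -31,"tz": 0,"twist": 7.6}
    - {"tx": 15,"ty": -31,"tz": 0,"twist": 0}
    - {"tx": 0,"ty": 0,"tz": -50,"twist": 0}
    - {"tx": 0,"ty": 0,"tz": -55,"twist": 0}
    - {"tx": 0,"ty": 0,"tz": -55,"twist": 0}
    - {"tx": 0,"ty": 0,"tz": 0,"twist": 0}
  fingers: 48

```text
t: 8.28
ee_pos: [0.4087, -0.161, 0.1992]
orientation: [[0.008, -1.0, 0.015], [-1.0, -0.008, -0.004], [0.004, -0.015, -1.0]]
force: [0.1, 0.8, 0.6]
width: 0.0478
```

>>> servo_tool:
  motion:
    - {"tx": -1,"ty": -1,"tz": -45,"twist": 0}
    - {"tx": 0,"ty": 0,"tz": -45,"twist": 0}
    - {"tx": 0,"ty": 0,"tz": -30,"twist": 0}
    - {"tx": 0,"ty": 0,"tz": -20,"twist": 0}
    - {"tx": 0,"ty": 0,"tz": -15,"twist": 0}
    - {"tx": 0,"ty": 0,"tz": 0,"twist": 0}

```text
t: 9.02
ee_pos: [0.4121, -0.1628, 0.0526]
orientation: [[0.001, -1.0, 0.02], [-1.0, -0.001, -0.01], [0.01, -0.02, -1.0]]
force: [-6.1, -0.5, -5.9]
width: 0.048
```

>>> servo_tool:
  motion:
    - {"tx": 0,"ty": 0,"tz": 0,"twist": 0}
    - {"tx": 0,"ty": 0,"tz": 0,"twist": 0}

```text
t: 9.28
ee_pos: [0.4116, -0.1628, 0.0539]
orientation: [[0.0, -1.0, 0.018], [-1.0, -0.001, -0.01], [0.01, -0.018, -1.0]]
force: [-5.7, 0.0, -2.7]
width: 0.0481
```

```bash
python3 - <<'E'
from h import *
o=observe();print(o['force'],o['torque'],o['ee_pos'],o['qpos'].round(3))
a=get_image('wrist')['pixels'][:,:,::-1];b=grab('top','top2')['pixels'][220:310,320:440,::-1]
cv2.imwrite('pics/w4.png',np.hstack([a[:,60:500],cv2.resize(b,(340,255)).copy() if 0 else cv2.copyMakeBorder(cv2.resize(b,(340,255)),0,225,0,0,0)]))
E
```

```text
[-5.67903841  0.03530386 -2.70349882] [-0.07447891  0.80333285  0.01247994] [ 0.41155374 -0.16283826  0.053917  ] [-0.375  0.255 -0.561  0.734 -0.003 -1.946]
```

View pics/w4.png

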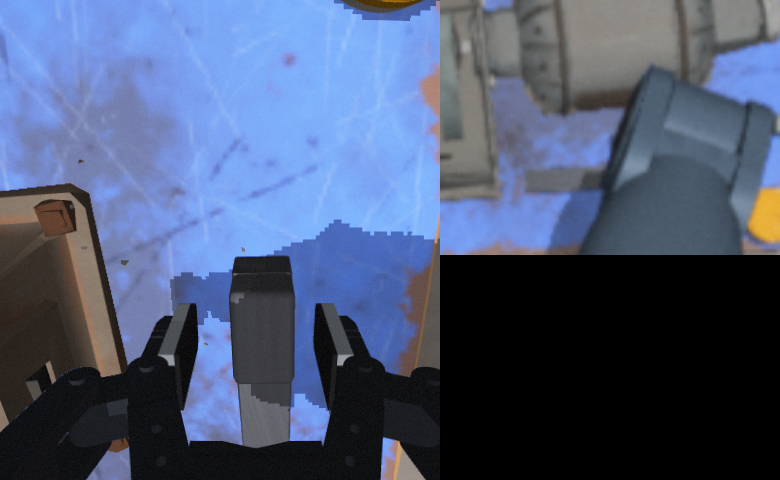

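Tool feels about 6 N in −x: the +x finger linkage brushes the grinder's base. The wedge itself is centred between the pads. I'll lift, shift to −x, narrow the fingers and descend again.

>>> servo_tool:
  motion:
    - {"tx": -4,"ty": 0,"tz": 15,"twist": 0}
    - {"tx": -5,"ty": 0,"tz": 0,"twist": 0}
    - {"tx": -1,"ty": 0,"tz": 0,"twist": 0}
    - {"tx": 0,"ty": 0,"tz": -8,"twist": 0}
    - {"tx": 0,"ty": 0,"tz": -8,"twist": 0}
    - {"tx": 0,"ty": 0,"tz": 0,"twist": 0}
  fingers: 42

```text
t: 10.12
ee_pos: [0.4048, -0.1637, 0.0546]
orientation: [[-0.0, -1.0, 0.025], [-1.0, -0.0, -0.012], [0.012, -0.025, -1.0]]
force: [0.1, -0.2, -1.0]
width: 0.0417
```

>>> servo_tool:
  motion:
    - {"tx": -2,"ty": 0,"tz": -8,"twist": 0}
    - {"tx": 0,"ty": 0,"tz": -8,"twist": 0}
    - {"tx": 0,"ty": 0,"tz": -8,"twist": 0}
    - {"tx": 0,"ty": 0,"tz": -4,"twist": 0}
    - {"tx": 0,"ty": 0,"tz": 0,"twist": 0}

```text
t: 10.75
ee_pos: [0.4023, -0.1635, 0.0239]
orientation: [[-0.0, -1.0, 0.023], [-1.0, -0.0, -0.011], [0.011, -0.023, -1.0]]
force: [0.9, 0.4, -0.3]
width: 0.0418
```

>>> servo_tool:
  motion:
    - {"tx": 0,"ty": 0,"tz": 4,"twist": 0}

```text
t: 10.88
ee_pos: [0.4022, -0.1634, 0.028]
orientation: [[-0.0, -1.0, 0.023], [-1.0, -0.0, -0.011], [0.011, -0.023, -1.0]]
force: [0.1, 0.1, -0.3]
width: 0.0425
```

>>> servo_tool:
  motion:
    - {"tx": 0,"ty": 0,"tz": 0,"twist": 0}
    - {"tx": 0,"ty": 0,"tz": 0,"twist": 0}
    - {"tx": 0,"ty": 0,"tz": 0,"twist": 0}
    - {"tx": 0,"ty": 0,"tz": 0,"twist": 0}
  fingers: 20
  force: 90

```text
t: 11.38
ee_pos: [0.4048, -0.1643, 0.0297]
orientation: [[-0.0, -1.0, 0.029], [-1.0, -0.0, -0.013], [0.013, -0.029, -1.0]]
force: [1.0, -0.2, -2.8]
width: 0.0253
```

>>> servo_tool:
  motion:
    - {"tx": -3,"ty": 0,"tz": 20,"twist": 0}
    - {"tx": -8,"ty": 0,"tz": 50,"twist": 0}
    - {"tx": -10,"ty": 0,"tz": 55,"twist": 0}
    - {"tx": -10,"ty": 0,"tz": 55,"twist": 0}
    - {"tx": -10,"ty": 0,"tz": 55,"twist": 0}
    - {"tx": -5,"ty": 0,"tz": 55,"twist": 0}
    - {"tx": 0,"ty": 0,"tz": 30,"twist": 0}
    - {"tx": 0,"ty": 0,"tz": 0,"twist": 0}

```text
t: 12.38
ee_pos: [0.3501, -0.1617, 0.3554]
orientation: [[-0.0, -1.0, 0.017], [-1.0, -0.0, -0.01], [0.01, -0.017, -1.0]]
force: [0.4, -0.3, -6.2]
width: 0.0249
```

>>> servo_tool:
  motion:
    - {"tx": 0,"ty": 40,"tz": 0,"twist": 0}
    - {"tx": 0,"ty": 50,"tz": 0,"twist": 0}
    - {"tx": 0,"ty": 50,"tz": 0,"twist": -10}
    - {"tx": 0,"ty": 50,"tz": 0,"twist": -10}
    - {"tx": 0,"ty": 50,"tz": 0,"twist": -10}
    - {"tx": 0,"ty": 50,"tz": 0,"twist": -10}
    - {"tx": 10,"ty": 50,"tz": 0,"twist": -10}
    - {"tx": 10,"ty": 40,"tz": 0,"twist": -10}
    - {"tx": 20,"ty": 30,"tz": 0,"twist": -10}
    - {"tx": 20,"ty": 20,"tz": 0,"twist": -10}

```text
t: 13.62
ee_pos: [0.4037, 0.2441, 0.3344]
orientation: [[-0.968, -0.248, -0.027], [-0.248, 0.969, -0.01], [0.028, -0.003, -1.0]]
force: [0.4, -0.1, -4.8]
width: 0.0249
```

>>> servo_tool:
  motion:
    - {"tx": 0,"ty": 0,"tz": 0,"twist": -10}
    - {"tx": 0,"ty": 0,"tz": 0,"twist": -10}
    - {"tx": 0,"ty": 0,"tz": 0,"twist": 0}

```text
t: 14.0
ee_pos: [0.4028, 0.2451, 0.3256]
orientation: [[-0.993, 0.107, -0.04], [0.107, 0.994, -0.006], [0.039, -0.01, -0.999]]
force: [1.0, 0.0, -6.5]
width: 0.0246
```

>>> servo_tool:
  motion:
    - {"tx": 20,"ty": 20,"tz": 0,"twist": -7.5}
    - {"tx": 20,"ty": 20,"tz": -10,"twist": 0}
    - {"tx": 13,"ty": 18,"tz": -45,"twist": 0}
    - {"tx": 0,"ty": 0,"tz": -50,"twist": 0}
    - {"tx": 0,"ty": 0,"tz": -50,"twist": 0}
    - {"tx": 0,"ty": 0,"tz": -50,"twist": 0}
    - {"tx": 0,"ty": 0,"tz": 0,"twist": 0}

```text
t: 14.88
ee_pos: [0.4526, 0.3017, 0.1064]
orientation: [[-0.977, 0.209, -0.05], [0.209, 0.978, -0.006], [0.048, -0.017, -0.999]]
force: [-0.1, -0.9, -4.1]
width: 0.0244
```

```bash
python3 - <<'E'
from h import *
o=observe();p=np.load('g2.npy');c,s=np.cos(p[2]),np.sin(p[2]);d=o['ee_pos'][:2]-p[:2]
print(o['ee_pos'],c*d[0]+s*d[1],-s*d[0]+c*d[1])
a=grab('wrist','w5')['pixels'][:,:,::-1];b=grab('side','side2')['pixels'][160:320,100:300,::-1]
cv2.imwrite('pics/w5c.png',np.hstack([a[:,180:580],cv2.copyMakeBorder(cv2.resize(b,(400,320)),0,160,0,0,0)]))
E
```

```text
[0.45257104 0.30168065 0.10639619] -0.1387560591258389 0.025968115883487873
```

View pics/w5c.png

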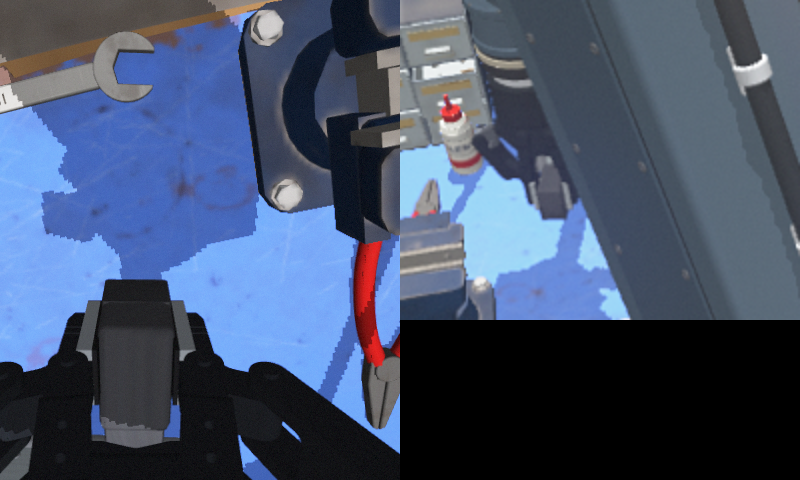

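>>> servo_tool:
  motion:
    - {"tx": 0,"ty": 0,"tz": -35,"twist": -1.6}
    - {"tx": 0,"ty": 0,"tz": -22,"twist": 0}
    - {"tx": 0,"ty": 0,"tz": -10,"twist": 0}
    - {"tx": 0,"ty": 0,"tz": -2,"twist": 0}

```text
t: 15.48
ee_pos: [0.4618, 0.3075, 0.05]
orientation: [[-0.972, 0.234, -0.029], [0.234, 0.972, 0.008], [0.031, 0.001, -1.0]]
force: [-0.4, 0.6, -5.5]
width: 0.0249
```

>>> servo_tool:
  motion:
    - {"tx": -4,"ty": -3,"tz": -8,"twist": 0}
    - {"tx": 0,"ty": 0,"tz": -4,"twist": 0}
    - {"tx": 0,"ty": 0,"tz": -3,"twist": 0}
    - {"tx": 0,"ty": 0,"tz": 0,"twist": 0}

```text
t: 15.98
ee_pos: [0.4588, 0.3051, 0.0366]
orientation: [[-0.972, 0.233, -0.026], [0.233, 0.972, 0.01], [0.028, 0.004, -1.0]]
force: [-0.5, -0.2, -7.0]
width: 0.0249
```

>>> servo_tool:
  motion:
    - {"tx": 0,"ty": 0,"tz": -3,"twist": 0}
    - {"tx": 0,"ty": 0,"tz": -2,"twist": 0}
    - {"tx": 0,"ty": 0,"tz": 0,"twist": 0}

```text
t: 16.35
ee_pos: [0.459, 0.3053, 0.0314]
orientation: [[-0.972, 0.233, -0.026], [0.233, 0.972, 0.01], [0.028, 0.004, -1.0]]
force: [-0.3, -0.9, -6.1]
width: 0.0248
```

>>> servo_tool:
  motion:
    - {"tx": 0,"ty": 0,"tz": -2,"twist": 0}
    - {"tx": 0,"ty": 0,"tz": 0,"twist": 0}

```text
t: 16.6
ee_pos: [0.459, 0.3055, 0.0302]
orientation: [[-0.972, 0.233, -0.025], [0.233, 0.972, 0.011], [0.027, 0.005, -1.0]]
force: [-3.6, -1.3, 1.7]
width: 0.0251
```

>>> servo_tool:
  motion:
    - {"tx": 0,"ty": 0,"tz": 0,"twist": 0}
    - {"tx": 0,"ty": 0,"tz": 0,"twist": 0}
    - {"tx": 0,"ty": 0,"tz": 0,"twist": 0}
  fingers: 36

```text
t: 16.98
ee_pos: [0.4604, 0.3062, 0.0311]
orientation: [[-0.972, 0.233, -0.023], [0.233, 0.972, 0.013], [0.025, 0.007, -1.0]]
force: [0.2, 0.1, 0.6]
width: 0.0359
```

>>> servo_tool:
  motion:
    - {"tx": 0,"ty": 0,"tz": 0,"twist": 0}
    - {"tx": 0,"ty": 0,"tz": 0,"twist": 0}
    - {"tx": 0,"ty": 0,"tz": 0,"twist": 0}
  fingers: 20
  force: 70

```text
t: 17.35
ee_pos: [0.4603, 0.3059, 0.0314]
orientation: [[-0.972, 0.234, -0.023], [0.233, 0.972, 0.012], [0.025, 0.006, -1.0]]
force: [-0.6, 0.4, 1.5]
width: 0.025
```

>>> servo_tool:
  motion:
    - {"tx": 3.9,"ty": -1,"tz": 0,"twist": 0}
    - {"tx": 3.9,"ty": -1,"tz": 0,"twist": 0}
    - {"tx": 3.9,"ty": -1,"tz": 0,"twist": 0}
    - {"tx": 3.9,"ty": -1,"tz": 0,"twist": 0}

```text
t: 17.85
ee_pos: [0.471, 0.3028, 0.0315]
orientation: [[-0.973, 0.231, -0.032], [0.23, 0.973, 0.015], [0.035, 0.007, -0.999]]
force: [-7.4, 1.4, 4.8]
width: 0.025
```

>>> servo_tool:
  motion:
    - {"tx": 3.9,"ty": -1,"tz": 0,"twist": 0}
    - {"tx": 3.9,"ty": -1,"tz": 0,"twist": 0}
    - {"tx": 3.9,"ty": -1,"tz": 0,"twist": 0}
  force: 25

```text
t: 18.23
ee_pos: [0.4797, 0.3005, 0.0317]
orientation: [[-0.973, 0.228, -0.038], [0.228, 0.974, 0.016], [0.041, 0.007, -0.999]]
force: [-7.7, 1.8, 6.5]
width: 0.0253
```

>>> servo_tool:
  motion:
    - {"tx": 4,"ty": -1,"tz": 0.5,"twist": 0}
    - {"tx": 4,"ty": -1,"tz": 0.5,"twist": 0}
    - {"tx": 4,"ty": -1,"tz": 0.5,"twist": 0}

```text
t: 18.6
ee_pos: [0.4884, 0.2979, 0.0328]
orientation: [[-0.973, 0.226, -0.045], [0.225, 0.974, 0.017], [0.048, 0.006, -0.999]]
force: [-15.9, 4.4, 4.9]
width: 0.025
```

>>> servo_tool:
  motion:
    - {"tx": 4,"ty": -1,"tz": 0.5,"twist": 0}
    - {"tx": 4,"ty": -1,"tz": 0.5,"twist": 0}

```text
t: 18.85
ee_pos: [0.4885, 0.2962, 0.0324]
orientation: [[-0.973, 0.223, -0.061], [0.222, 0.975, 0.018], [0.063, 0.004, -0.998]]
force: [-19.5, 8.0, 6.6]
width: 0.0249
```

>>> servo_tool:
  motion:
    - {"tx": 0,"ty": 0,"tz": 0,"twist": 0}
    - {"tx": 0,"ty": 0,"tz": 0,"twist": 0}
    - {"tx": 0,"ty": 0,"tz": 0,"twist": 0}
  fingers: 44

```text
t: 19.23
ee_pos: [0.4893, 0.2963, 0.0322]
orientation: [[-0.973, 0.223, -0.06], [0.222, 0.975, 0.018], [0.062, 0.004, -0.998]]
force: [-0.3, -0.2, 0.4]
width: 0.044
```

>>> servo_tool:
  motion:
    - {"tx": 0,"ty": 0,"tz": 20,"twist": 0}
    - {"tx": -10,"ty": 2.4,"tz": 30,"twist": 0}
    - {"tx": -25,"ty": 6,"tz": 10,"twist": 0}
    - {"tx": -25,"ty": 6,"tz": 0,"twist": 0}
    - {"tx": 0,"ty": 0,"tz": 0,"twist": 0}
    - {"tx": 0,"ty": 0,"tz": 0,"twist": 0}
  fingers: 44

```text
t: 19.98
ee_pos: [0.4264, 0.3108, 0.0925]
orientation: [[-0.973, 0.224, -0.059], [0.223, 0.975, 0.017], [0.061, 0.004, -0.998]]
force: [-0.1, -0.2, 0.5]
width: 0.044
```

```bash
python3 - <<'E'
from h import *
o=observe();print(o['ee_pos'],o['orientation'].round(3))
c=grab('wrist','w6'); b=grab('side','side3')['pixels'][190:300,110:260,::-1]
a=c['pixels'][:,:,::-1]
cv2.imwrite('pics/w6c.png',np.hstack([a[:,150:550],cv2.copyMakeBorder(cv2.resize(b,(400,293)),0,187,0,0,0)]))
E
```

```text
[0.42636107 0.31075574 0.09249563] [[-0.973  0.224 -0.059]
 [ 0.223  0.975  0.017]
 [ 0.061  0.004 -0.998]]
```

View pics/w6c.png

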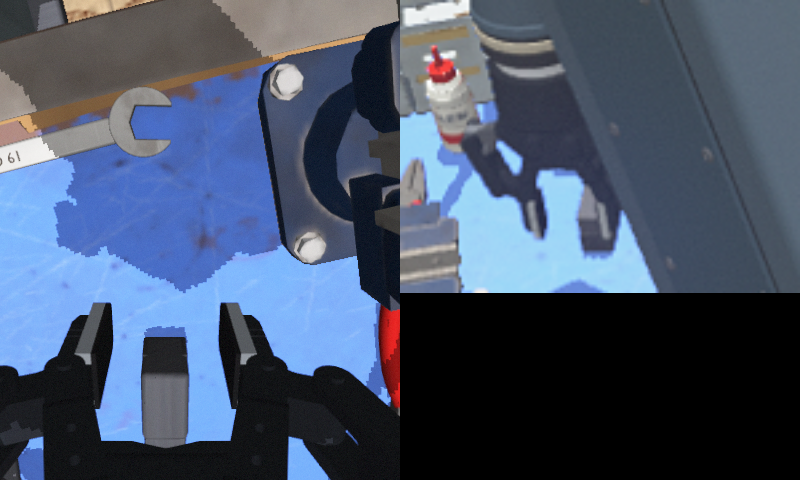

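Wedge sits straight in line, with its rear face bottom at about (315,338) in full-frame columns and the grip clear of it. Next I'll back off, close the fingers and push on the rear face.

```bash
python3 - <<'E'
from h import *
c=load('w6'); w=px2w(c,[(293,374),(338,374),(293,338),(338,338)],[.04,.04,0,0]);print(w.round(4))
p=np.load('g2.npy');cc,s=np.cos(p[2]),np.sin(p[2])
for q in w: d=q[:2]-p[:2];print(cc*d[0]+s*d[1],-s*d[0]+cc*d[1])
E
```

```text
[[0.469  0.2891 0.04  ]
 [0.4744 0.3123 0.04  ]
 [0.4699 0.2868 0.    ]
 [0.4763 0.3143 0.    ]]
-0.11982781897483172 0.017626706560042348
-0.1200958379323022 0.04141964989538896
-0.118394904147725 0.015614515122641729
-0.11872699860298846 0.043834193832182705
```

>>> servo_tool:
  motion:
    - {"tx": -8,"ty": 2,"tz": 0,"twist": 0}
    - {"tx": 0,"ty": 0,"tz": -25,"twist": 0}
    - {"tx": 0,"ty": 0,"tz": -20,"twist": 0}
    - {"tx": 0,"ty": 0,"tz": -10,"twist": 0}
    - {"tx": 0,"ty": 0,"tz": 0,"twist": 0}
  fingers: 0

```text
t: 20.7
ee_pos: [0.4186, 0.3125, 0.0354]
orientation: [[-0.972, 0.227, -0.06], [0.226, 0.974, 0.017], [0.062, 0.003, -0.998]]
force: [-0.3, -0.4, -0.3]
width: -0.0001
```

>>> servo_tool:
  motion:
    - {"tx": 10,"ty": -2,"tz": -1,"twist": 0}
    - {"tx": 10,"ty": -2,"tz": 0,"twist": 0}
    - {"tx": 8,"ty": -2,"tz": 0,"twist": 0}
    - {"tx": 4,"ty": -1,"tz": 0,"twist": 0}

```text
t: 21.2
ee_pos: [0.4544, 0.3057, 0.0362]
orientation: [[-0.972, 0.227, -0.057], [0.226, 0.974, 0.019], [0.06, 0.006, -0.998]]
force: [0.1, 0.2, 0.3]
width: 0.0001
```

>>> servo_tool:
  motion:
    - {"tx": 3,"ty": -0.7,"tz": 0,"twist": 0}
    - {"tx": 3,"ty": -0.7,"tz": 0,"twist": 0}

```text
t: 21.45
ee_pos: [0.4609, 0.304, 0.0363]
orientation: [[-0.972, 0.227, -0.057], [0.227, 0.974, 0.019], [0.06, 0.006, -0.998]]
force: [-0.2, -0.1, -0.3]
width: 0.0
```

>>> servo_tool:
  motion:
    - {"tx": 2,"ty": -0.5,"tz": 0,"twist": 0}

```text
t: 21.58
ee_pos: [0.4614, 0.3038, 0.0362]
orientation: [[-0.972, 0.227, -0.06], [0.226, 0.974, 0.02], [0.063, 0.006, -0.998]]
force: [-11.7, 5.7, 6.0]
width: 0.0
```

>>> servo_tool:
  motion:
    - {"tx": 2,"ty": -0.5,"tz": 0,"twist": 0}

```text
t: 21.7
ee_pos: [0.4614, 0.3038, 0.0362]
orientation: [[-0.972, 0.226, -0.064], [0.225, 0.974, 0.022], [0.067, 0.007, -0.998]]
force: [-10.4, 4.1, 6.7]
width: 0.0005
```

>>> servo_tool:
  motion:
    - {"tx": 1,"ty": -0.25,"tz": 0,"twist": 0}

```text
t: 21.82
ee_pos: [0.4612, 0.3039, 0.0363]
orientation: [[-0.972, 0.225, -0.066], [0.224, 0.974, 0.022], [0.069, 0.007, -0.998]]
force: [-2.0, 2.1, 2.4]
width: 0.0002
```

>>> servo_tool:
  motion:
    - {"tx": 3,"ty": -0.7,"tz": 0,"twist": 0}

```text
t: 21.95
ee_pos: [0.4615, 0.3036, 0.0363]
orientation: [[-0.972, 0.224, -0.071], [0.223, 0.975, 0.023], [0.075, 0.007, -0.997]]
force: [-15.6, 6.2, 8.8]
width: 0.0001
```

>>> servo_tool:
  motion:
    - {"tx": 3.2,"ty": -0.8,"tz": 0,"twist": 0}

```text
t: 22.08
ee_pos: [0.4615, 0.3036, 0.0363]
orientation: [[-0.972, 0.222, -0.077], [0.221, 0.975, 0.025], [0.081, 0.008, -0.997]]
force: [-14.4, 7.1, 9.3]
width: -0.0005
```

>>> servo_tool:
  motion:
    - {"tx": 4.2,"ty": -1,"tz": 0,"twist": 0}

```text
t: 22.2
ee_pos: [0.4617, 0.3034, 0.0364]
orientation: [[-0.972, 0.22, -0.085], [0.219, 0.975, 0.027], [0.089, 0.008, -0.996]]
force: [-20.4, 8.3, 11.0]
width: -0.0005
```

Push along the wedge reached about 21.8 N, inside the 18–23 N window, and it hardly moved. Backing away for a final check.

>>> servo_tool:
  motion:
    - {"tx": -6,"ty": 1.5,"tz": 0,"twist": 0}
    - {"tx": -15,"ty": 3.5,"tz": 5,"twist": 0}
    - {"tx": -15,"ty": 0,"tz": 40,"twist": 0}
    - {"tx": -10,"ty": -10,"tz": 50,"twist": 0}
    - {"tx": -10,"ty": -40,"tz": 50,"twist": 0}
    - {"tx": -10,"ty": -40,"tz": 50,"twist": 0}
    - {"tx": 0,"ty": -50,"tz": 50,"twist": 0}
    - {"tx": 0,"ty": -50,"tz": 30,"twist": 0}
    - {"tx": 0,"ty": -50,"tz": 0,"twist": 0}
    - {"tx": 0,"ty": -50,"tz": 0,"twist": 0}

```text
t: 23.45
ee_pos: [0.3886, 0.024, 0.3092]
orientation: [[-0.974, 0.212, -0.076], [0.211, 0.977, 0.023], [0.079, 0.006, -0.997]]
force: [1.1, 0.2, 0.8]
width: -0.0001
```

>>> servo_tool:
  motion:
    - {"tx": 0,"ty": -50,"tz": 0,"twist": 0}
    - {"tx": 0,"ty": -50,"tz": 0,"twist": 0}
    - {"tx": 0,"ty": -40,"tz": 0,"twist": 0}
    - {"tx": 0,"ty": 0,"tz": 0,"twist": 0}

```text
t: 23.95
ee_pos: [0.3861, -0.122, 0.3104]
orientation: [[-0.974, 0.216, -0.071], [0.215, 0.976, 0.02], [0.074, 0.004, -0.997]]
force: [-0.8, 0.1, -1.2]
width: -0.0001
```

```bash
python3 - <<'E'
from h import *
o=observe();print(o['t'],o['ee_pos'],o['qpos'].round(2))
s=grab('side','side9')['pixels'][180:290,120:270,::-1];t=grab('top','top9')['pixels'][180:320,160:380,::-1]
cv2.imwrite('pics/fin.png',np.vstack([cv2.resize(s,(405,297),interpolation=cv2.INTER_CUBIC),cv2.resize(t,(405,258),interpolation=cv2.INTER_CUBIC)]))
E
```

```text
23.95 [ 0.38610641 -0.12199045  0.31043374] [-0.3   0.07 -0.08  1.5  -0.   -0.09]
```

View pics/fin.png

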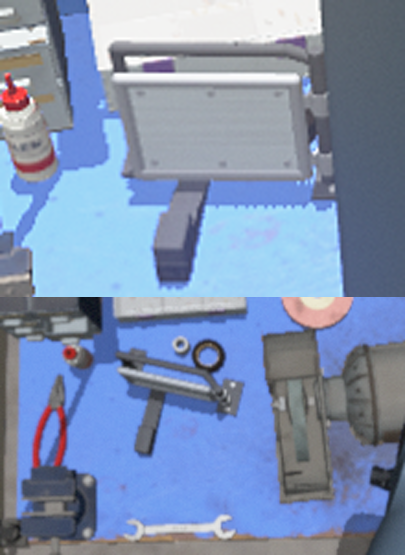

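The panel is shut and parallel to the cross bar. The wedge is square under the free half, at (185,185) in the upper crop, and the bystanders have not moved. One numeric comparison with the just-shut image, then I'll hand in.

```bash
python3 - <<'E'
from h import *
f=lambda n:cv2.cvtColor(load(n)['pixels'],cv2.COLOR_RGB2GRAY).astype(np.float32)[205:240,158:222]
print(cv2.phaseCorrelate(f('side1'),f('side9')),abs(f('side1')-f('side9')).mean())
print(hand_in())
E
```

```text
((-0.014199430513471611, 0.02452306774988955), 0.9956673706571261) 1.1598214
the job is handed in; nothing more can be done
None
```

I shut the panel against its stop, then drove the wedge's thin end from the front under the free half of the bottom rail until it jammed. I let go, moved the arm clear and handed in at about 24 s.

**Driving force:** the held push ended at about 21 N along the wedge. After letting go, I pushed on its rear face up to about 22 N and it moved only about 0.3 mm. Both are inside the 18–23 N window. These are readings taken at the end of each move, so a short peak in between would not show.

**Last checks:**
- **Panel:** in the final side view it had moved less than 0.05 pixel from where I shut it.
- **Wedge:** measured just before the final push on its rear face, it was straight, 17–43 mm towards the free end from the panel's middle, with its tip about 13 mm behind the panel plane.
- **Bystanders:** the spanner, bottle, tape and bush look unmoved in the last pictures. The hex key, tin and abrasive stick were not in them, though the arm never worked near them.

**What disagreed or went wrong:**
- **Rail gap:** the picture fit gave about 12 mm, but where the wedge seated implies about 8 mm; I relied on the force.
- **Grinder base:** on the first descent to the wedge a finger brushed the grinder's base at about 6 N, so I lifted, shifted and came down again.
- **Tool tilt:** the tool drifted to about 5° of tilt during the pushes; the wedge looked flat on the table at the end.

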